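# Pack the drying cabinet's channel brackets nested and clamp the stop

### The arm

A 6-joint arm with a two-finger parallel gripper is mounted at the origin on the work surface. World frame = base frame: x ahead of the robot, y to its left, z up, the work surface at z = 0. Lengths are in m, angles in degrees, forces in N, time in s.
With the tool pointing down it reaches from about 0.35 to 0.875 m from the base axis. Payload 4.2 kg.
Tool frame: the origin (TCP) lies on the front face of the gripper's body, between the roots of the fingers; the fingertips stand 70 mm ahead of it and the grasp point (between the pads) lies 51 mm ahead of it (r.nose_length is the distance from the TCP to the fingertips, in m); z points along the fingers, y is the direction in which the jaws open and shut (so a half turn about z gives the same grasp; the last joint's range is limited). The gripper opens to 87 mm and grips with 3 to 60 N. Pads are 19 mm wide; open, the fingers measure 117 mm over their backs; the gripper's body (75 mm by 190 mm) begins 51 mm behind the grasp point.
Start: joints at [90.734, 22.042, 0.453, 0, -68.411, -14.817], TCP at [0.152, 0.606, 0.292] pointing down, gripper open.
Joint ranges: [-179.83, 179.83], [-69.29, 118.12], [-61.27, 80.66], [-181.25, 117.63], [-171.15, -9.14], [-177.46, 177.46]. Speed limits (degrees/s): [159.86, 159.86, 180, 180, 180, 180].

### API

Orientations are given as a 3x3 rotation matrix whose columns are the frame's x, y, z axes.
In Python, from station import telemetry, capture, order, r gives the robot as it stands.
- The arm moves only by the tool drive_tool, never from a script. Its argument "series" is a list of rows, each a list of 4 numbers: the shift along the tool's x, y, z as a fraction of full scale, then the turn about the tool's z as a fraction of full scale. In form: [[dx, dy, dz, turn], ...]. A call has 1 to 10 rows; each row is the pose to reach, as a shift and turn from the pose commanded when the call began, along the tool's axes at that moment; what a row does not reach only later rows make up. Full scale, the value 1, is 0.12 m for a shift and 2 rad for a turn. A row lasts 1/8 s, in which the tool goes at most 62.5 mm and 10.7 degrees, less where a joint would pass 70% of its speed; a pose out of reach is approached as far as the arm can. A call with a number of a shift or a turn outside -1 to 1 is refused whole. A call with a gripper value outside its range is refused whole. "fingers" is the finger opening in mm, from 0 to 87, set as the call begins (left out, the last holds). The fingers move at their own pace and stop on an object; the grip force is fixed at half the most. Time passes only in rows, so rows that repeat a pose let the fingers close. It gives the time, the measured TCP pose, the force and the opening at its end, in the units of the state.
- telemetry.sense(): the state, without advancing time (a new reading comes with each control period).
- capture(name): name is "scene" or "top"; returns a dict with "color" (420x560x3 uint8, blue, green, red), "fx", "fy", "cx", "cy" (pixels), "k1" (the pictures are not rectified: a ray, as slopes to the right and down, at radius r is drawn at 1 + k1 r^2 times it, then the intrinsics apply), "eye" and "attitude" of the camera in the world. Camera axes: x right, y up, looking along -z (the intrinsics and any distortion apply to the point x, -y, -z); pixel columns grow to the right and rows downward; lengths in m; the calibration is good to about 2 mm. A picture is of the moment at which its call begins. There is no depth.
- order.finish_job(): hands the job in, once; it reports no verdict.
The state is a dict: "time_s": time; "joints": joint angles; "joint_velocities": joint speeds; "effort": joint torques, N m; "tcp_pos": TCP position; "ee_rot": TCP orientation; "wrist_force": force on the tool from outside, world axes, zero at the start; "moment": the same for the moment, N m; "gripper_width": opening from 0.0 (shut) to 1.0 (fully open).
Only numpy, scipy, OpenCV 4.12 (cv2) and the standard library are available. Lean on these libraries where they do the work, as an engineer would, in place of code of your own. Each camera call takes 0.05 s, during which the arm holds its last target. There are 200 camera calls.

### The job

Loosen the clamp knob and slide the stop back, then pack all the channel brackets standing on the bench into the tray in one row from the end wall, alternately turned about, back plates along the tray's two long sides and legs pointing inwards across it, so that the legs of neighbours interlock and the row is compact. Slide the stop up snug against the last bracket and turn the knob clockwise fully tight. Leave the bottles and the beaker where they stand.

Things in the scene. Friction and masses are not known exactly. Their poses are not given: they have to be found in the camera images.
- tray: Fixed grey tray 116 x 320 mm, long axis its y; origin: centre of its underside. Inner floor 6 mm above the bench, 100 mm wide between two low lips along y (tops 16 mm above the bench). At its -y end stands an end wall 50 mm high, inner face at y = -150 mm; the sliding stop rides at the other end. Place and yaw vary.
- tray_end (a point): Point on the tray's inner floor, at the middle of the inner face of the end wall; axes as the tray's (y leads from the end wall along the tray to the stop, x across the tray).
- stop (a joint): Travel of the sliding stop (m): 0 = fully open, face 250 mm from the end wall; grows towards the end wall, to 0.20. The face is at 0.250 minus this value along the tray's y from tray_end. Clamp loose: slides with about 2 N; clamp tight: held by some 15 N of friction. It starts part way along, in the way of the packing.
- stop_face (a point): Middle of the stop's flat front face, at the height of the tray's inner floor; axes as the tray's. The stop is an aluminium block 96 mm wide across the tray and 60 mm long (from the face away from the end wall), top 52 mm above the bench; the clamp knob stands in the middle of its top.
- clamp (a joint): Angle of the clamp knob on the stop (rad): 0 = fully loose (grip bar across the tray, along its x), 1.4 = fully tight, at its end stop; clockwise from above tightens. It starts tight. The clamp bites from about 0.6; turning takes under 0.3 N m and it stays where it is left.
- clamp_grip (a point): Centre of the knob's black grip bar, on its axis, 91 mm above the bench and 30 mm behind the stop's face. The bar is 56 mm long (own x, turning with the knob), 14 mm thick (own y), 30 mm high (76 to 106 mm above the bench), free on all sides. Held by this bar the loose stop can be slid.
- bracket1: Loose aluminium channel, a U from above: 60 mm wide (x), 80 mm deep (y), 10 mm walls, 210 g, any yaw. Origin: centre of the underside of that 60 x 80 outline. Back plate 64 mm high at y = -40 to -30 mm; two legs 30 mm high from it to y = +40 mm, 40 mm clear between. Pinch the plate's 10 mm above the legs. All alike; 3 to 5 present (None if absent).
- bracket2: Loose aluminium channel, a U from above: 60 mm wide (x), 80 mm deep (y), 10 mm walls, 210 g, any yaw. Origin: centre of the underside of that 60 x 80 outline. Back plate 64 mm high at y = -40 to -30 mm; two legs 30 mm high from it to y = +40 mm, 40 mm clear between. Pinch the plate's 10 mm above the legs. All alike; 3 to 5 present (None if absent).
- bracket3: Loose aluminium channel, a U from above: 60 mm wide (x), 80 mm deep (y), 10 mm walls, 210 g, any yaw. Origin: centre of the underside of that 60 x 80 outline. Back plate 64 mm high at y = -40 to -30 mm; two legs 30 mm high from it to y = +40 mm, 40 mm clear between. Pinch the plate's 10 mm above the legs. All alike; 3 to 5 present (None if absent).
- bracket4: Loose aluminium channel, a U from above: 60 mm wide (x), 80 mm deep (y), 10 mm walls, 210 g, any yaw. Origin: centre of the underside of that 60 x 80 outline. Back plate 64 mm high at y = -40 to -30 mm; two legs 30 mm high from it to y = +40 mm, 40 mm clear between. Pinch the plate's 10 mm above the legs. All alike; 3 to 5 present (None if absent).
- bracket5: Loose aluminium channel, a U from above: 60 mm wide (x), 80 mm deep (y), 10 mm walls, 210 g, any yaw. Origin: centre of the underside of that 60 x 80 outline. Back plate 64 mm high at y = -40 to -30 mm; two legs 30 mm high from it to y = +40 mm, 40 mm clear between. Pinch the plate's 10 mm above the legs. All alike; 3 to 5 present (None if absent).
- bracket1_back (a point): Middle of the top edge of bracket1's back plate: 64 mm up, 35 mm from the origin in -y; axes as the bracket's.
- bracket2_back (a point): Middle of the top edge of bracket2's back plate: 64 mm up, 35 mm from the origin in -y; axes as the bracket's.
- bracket3_back (a point): Middle of the top edge of bracket3's back plate: 64 mm up, 35 mm from the origin in -y; axes as the bracket's.
- bracket4_back (a point): Middle of the top edge of bracket4's back plate: 64 mm up, 35 mm from the origin in -y; axes as the bracket's.
- bracket5_back (a point): Middle of the top edge of bracket5's back plate: 64 mm up, 35 mm from the origin in -y; axes as the bracket's.
- bottle_big: Bystander: white reagent jar, 84 mm wide, 170 mm high; origin at the centre of its base.
- bottle_small: Bystander: white reagent bottle, 64 mm wide, 140 mm high; origin at the centre of its base.
- beaker: Bystander: glass beaker, 72 mm wide, 90 mm high; origin at the centre of its base.
Mind the look-alikes: they are no part of the job. Leave any green or yellow look-alike of the bracket3 alone.

How it is judged:
By the outcome, as a careful person would: the job done as asked, in the order asked, and still so for the second after the job is handed in, with the robot touching nothing.
Of bracket1, bracket2, bracket3, bracket4, bracket5 only 3 to 5 are there at a start; the rules pass over those that are not, and their reading is None.
At some moment in a run one of bracket1, bracket2, bracket3, bracket4, bracket5 may be knocked a few centimetres aside while the robot is not near it.
It also fails if it takes over 210 s, if anything falls off the work surface, if the arm or the gripper's body presses on something with over 40 N, if the wrist force passes 120 N, or if a joint passes its speed limit or range.

## Working session

There is one attempt and no reset: what is moved stays moved. The work goes in short steps, Python scripts to look and compute and a tool call to move; the robot and the scene stay as the last step left them, time stands still between calls to the robot, and variables do not carry over. Pictures are saved under pics/ and viewed, about 12 in all and at most 16, crops included, and the job is handed in when it is done.

Besides the shell and the picture viewer there is one more tool, called after "Call:" as name(argument=value, ...) on one line, values as JSON. drive_tool: Moves the arm, as the interface text tells. Shift numbers are shares of 0.12 m and turn numbers shares of 2 rad, none past 1 either way. Its arguments: {"type":"object","properties":{"series":{"type":"array","items":{"type":"array","items":{"type":"number","minimum":-1,"maximum":1}}},"fingers":{"type":"number"}},"required":["series"]}

```bash
ls; mkdir -p pics; python3 - <<'E'
from station import telemetry, capture, order, r
import cv2
print(telemetry.sense())
for n in("scene","top"):
    c=capture(n); cv2.imwrite(f"pics/{n}0.png",c["color"]); print(n,{k:v for k,v in c.items() if k!="color"})
E
```

```text
pics
{'time_s': 0.0, 'joints': array([ 9.07319489e+01,  2.20929628e+01,  3.78494654e-01, -3.05760057e-02,
       -6.84123257e+01, -1.48150761e+01]), 'joint_velocities': array([-0.03896631,  0.04756492,  0.00638766, -0.09190295,  0.06423825,
       -0.02302261]), 'effort': array([-1.18858334e-04, -3.90671253e+01,  1.87405300e+01,  4.21984345e+00,
        1.09161210e-02, -1.88376084e-04]), 'tcp_pos': array([0.15195646, 0.60576865, 0.29112337]), 'ee_rot': array([[ 9.69895806e-01, -2.43519828e-01, -4.67909712e-04],
       [-2.43520262e-01, -9.69893271e-01, -2.21907645e-03],
       [ 8.65666341e-05,  2.26621844e-03, -9.99997428e-01]]), 'wrist_force': array([ 0.5598647 , -0.24642822,  0.27124932]), 'moment': array([ 0.01193463, -0.02464657, -0.00579438]), 'gripper_width': 0.9997797322143778}
scene {'fx': 513.8909039126403, 'fy': 513.8909039126403, 'cx': 280.0643424023344, 'cy': 207.90343794512793, 'k1': -0.1269577069186361, 'eye': array([ 1.18649461, -0.89520446,  1.10581953]), 'attitude': array([[ 0.792044  , -0.41538711,  0.44734757],
       [ 0.61037186,  0.52612926, -0.59214372],
       [ 0.01060622,  0.74205225,  0.67025813]])}
top {'fx': 496.36477499400326, 'fy': 496.36477499400326, 'cx': 279.10254186725257, 'cy': 214.5398489154493, 'k1': -0.10392267983563849, 'eye': array([ 0.30029479, -0.0036303 ,  1.49924095]), 'attitude': array([[-0.01721764,  0.99144191, -0.12940821],
       [-0.99984921, -0.01677995,  0.00447185],
       [ 0.00226212,  0.12946569,  0.99158132]])}
```

View pics/top0.png

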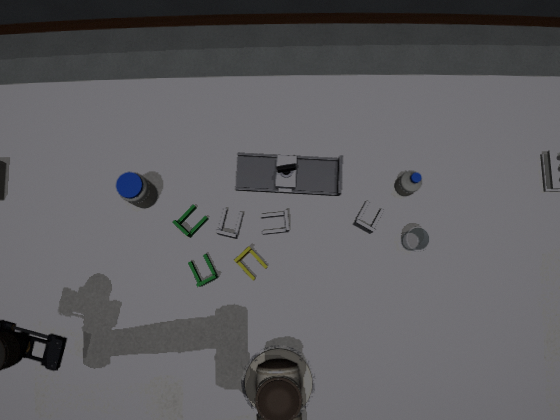

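View pics/scene0.png

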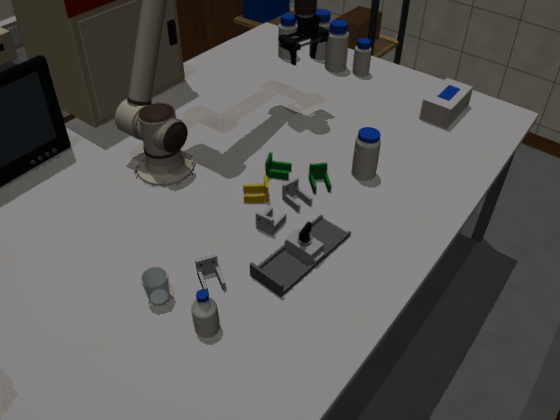

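The top view has the tray at (288,174), with the end wall on the right at (341,175) and the stop and knob at (287,172). Three grey brackets are at (230,222), (276,222) and (367,216). The look-alikes are green at (190,221) and (203,270) and yellow at (251,262). I choose the three grey ones and check them in a close crop.

```bash
cat > h.py <<'E'
import numpy as np, cv2
from station import telemetry, capture, order, r
def ray(c,uv):
    K=np.array([[c["fx"],0,c["cx"]],[0,c["fy"],c["cy"]],[0,0,1]])
    p=cv2.undistortPoints(np.array(uv,float).reshape(-1,1,2),K,np.array([c["k1"],0,0,0.])).reshape(-1,2)
    d=np.c_[p[:,0],-p[:,1],-np.ones(len(p))]@c["attitude"].T
    return d/np.linalg.norm(d,axis=1)[:,None]
def plane(c,uv,z):
    d=ray(c,uv); return c["eye"]+d*((z-c["eye"][2])/d[:,2])[:,None]
def tri(c1,u1,c2,u2):
    d1,d2=ray(c1,u1),ray(c2,u2); out=[]
    for a,b in zip(d1,d2):
        s=np.linalg.lstsq(np.c_[a,-b],c2["eye"]-c1["eye"],rcond=None)[0]
        p,q=c1["eye"]+s[0]*a,c2["eye"]+s[1]*b
        out.append(np.r_[(p+q)/2,np.linalg.norm(p-q)])
    return np.array(out)
def proj(c,P):
    q=(np.atleast_2d(P)-c["eye"])@c["attitude"]; x=q[:,0]/-q[:,2]; y=-q[:,1]/-q[:,2]; s=1+c["k1"]*(x*x+y*y)
    return np.c_[c["fx"]*x*s+c["cx"],c["fy"]*y*s+c["cy"]]
def crop(c,x0,y0,w,h,k,name,gain=1.5):
    im=np.clip(c["color"][y0:y0+h,x0:x0+w].astype(float)*gain,0,255).astype(np.uint8)
    im=cv2.resize(im,None,fx=k,fy=k,interpolation=cv2.INTER_CUBIC)
    for i in range(0,w,10): cv2.line(im,(int(i*k),0),(int(i*k),6 if (x0+i)%50 else 14),(0,255,255),1)
    for i in range(0,h,10): cv2.line(im,(0,int(i*k)),(6 if (y0+i)%50 else 14,int(i*k)),(0,255,255),1)
    cv2.imwrite(f"pics/{name}.png",im)
E
python3 - <<'E'
from h import *
crop(capture("top"),210,140,180,110,4.4,"t1"); crop(capture("scene"),190,170,170,130,4.6,"s1")
E
```

```text
(no output)
```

View pics/t1.png

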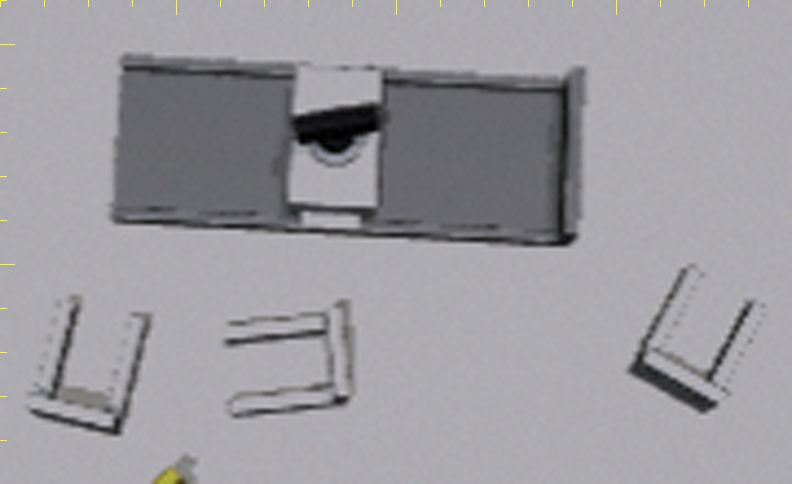

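View pics/s1.png

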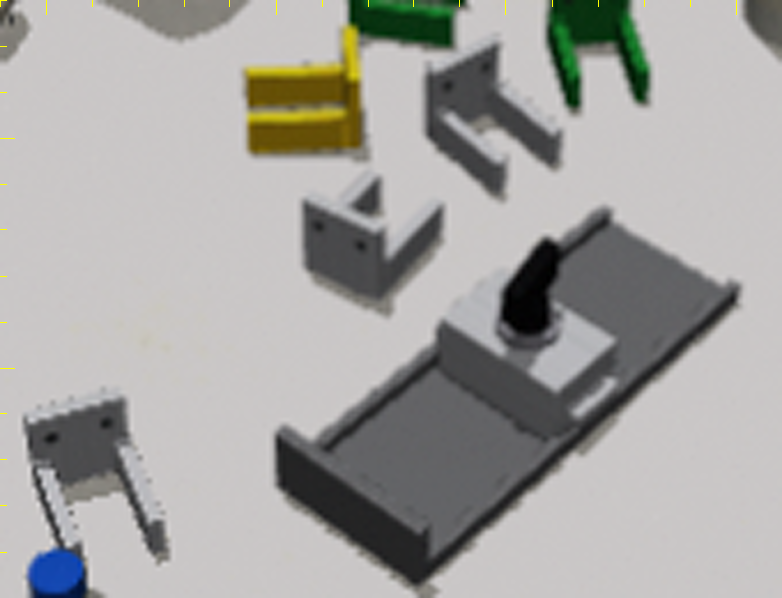

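The crops confirm three grey brackets. In the top crop the back-plate top edges run from (33,400) to (120,420), from (343,302) to (341,400), and from (646,352) to (722,397). The same edges in the scene crop are (497,40)/(428,67), (386,232)/(308,198) and (125,394)/(27,415). I triangulate these next.

```bash
python3 - <<'E'
from h import *
T,S=capture("top"),capture("scene")
t=lambda p:(np.array(p,float)+.5)/4.4-.5+[210,140]
s=lambda p:(np.array(p,float)+.5)/4.6-.5+[190,170]
np.set_printoptions(precision=4,suppress=True)
A=[(33,400),(120,420),(343,302),(341,400),(646,352),(722,397),(336,123),(578,68),(573,238),(122,58)]
B=[(497,40),(428,67),(386,232),(308,198),(125,394),(27,415),(533,272),(428,528),(280,430),(737,287)]
P=tri(T,t(A),S,s(B)); print(P)
for n,i in zip("LMR",(0,2,4)):
    d=P[i+1]-P[i]; print(n,(P[i]+P[i+1])[:3]/2,np.linalg.norm(d[:2]),np.degrees(np.arctan2(d[1],d[0])))
    q=plane(T,t(A[i:i+2]),.064); d=q[1]-q[0]; print("  plane",q.mean(0),np.linalg.norm(d),np.degrees(np.arctan2(d[1],d[0])))
    q=plane(S,s(B[i:i+2]),.064); print("  scene",q.mean(0))
print("lips16",plane(T,t([(122,58),(565,78),(113,217),(565,239)]),.016))
print("walltop",plane(T,t([(582,68),(576,238),(569,68),(563,235)]),.05))
print("floor edge", plane(T,t([(560,90),(557,228),(120,70),(115,212)]),.006))
print("bar",plane(T,t([(294,129),(381,116)]),.106))
E
```

```text
[[ 0.4459  0.1729  0.0625  0.0053]
 [ 0.4306  0.1143  0.0681  0.0036]
 [ 0.5078 -0.033   0.0659  0.0063]
 [ 0.4426 -0.0312  0.0573  0.0043]
 [ 0.4701 -0.2352  0.0609  0.0026]
 [ 0.4383 -0.285   0.0635  0.001 ]
 [ 0.6213 -0.0308  0.0973  0.0042]
 [ 0.6685 -0.1975  0.0485  0.0049]
 [ 0.5514 -0.1902  0.0453  0.0051]
 [ 0.6887  0.1153  0.0121  0.0013]]
L [0.4382 0.1436 0.0653] 0.060573217195282136 -104.70263140183873
  plane [0.4367 0.1422 0.064 ] 0.05922287167121552 -103.86438058225454
  scene [0.4387 0.1467 0.064 ]
M [ 0.4752 -0.0321  0.0616] 0.0651418266197801 178.4315096761849
  plane [ 0.4731 -0.0339  0.064 ] 0.06535998925482008 177.73142628664266
  scene [ 0.4787 -0.0321  0.064 ]
R [ 0.4542 -0.2601  0.0622] 0.05902773527032045 -122.58486258021124
  plane [ 0.4534 -0.2605  0.064 ] 0.058423149286375896 -121.94329004010027
  scene [ 0.4561 -0.2606  0.064 ]
lips16 [[ 0.6872  0.1146  0.016 ]
 [ 0.6678 -0.1942  0.016 ]
 [ 0.5745  0.1213  0.016 ]
 [ 0.5539 -0.1903  0.016 ]]
walltop [[ 0.6663 -0.2017  0.05  ]
 [ 0.5487 -0.1934  0.05  ]
 [ 0.6664 -0.1928  0.05  ]
 [ 0.5509 -0.1847  0.05  ]]
floor edge [[ 0.6617 -0.1917  0.006 ]
 [ 0.5635 -0.1862  0.006 ]
 [ 0.6812  0.1168  0.006 ]
 [ 0.5799  0.1208  0.006 ]]
bar [[ 0.6141 -0.0045  0.106 ]
 [ 0.6219 -0.0614  0.106 ]]
```

Triangulated heights (62–65 mm) and plate widths (59–65 mm) agree with the text. The knob is at about (0.620,-0.033), and its bar lies at -83°, so it is tight as described. I travel there at a safe height.

Call:
drive_tool(series=[[0.847, 0.703, 0, 0], [0.847, 0.703, 0, 0], [0.847, 0.703, 0, 0], [0.847, 0.703, 0, 0]], fingers=60)

```text
time_s: 0.8
tcp_pos: [0.2304, 0.4996, 0.2927]
ee_rot: [[0.97, -0.244, 0.0], [-0.244, -0.97, 0.001], [-0.0, -0.001, -1.0]]
wrist_force: [0.6, -0.0, 0.8]
gripper_width: 0.707
```

Call:
drive_tool(series=[[0.847, 0.703, 0, 0], [0.847, 0.703, 0, 0], [0.847, 0.703, 0, 0], [0.847, 0.703, 0, 0]])

```text
time_s: 1.3
tcp_pos: [0.3082, 0.3941, 0.2924]
ee_rot: [[0.97, -0.243, 0.0], [-0.243, -0.97, 0.001], [0.0, -0.001, -1.0]]
wrist_force: [-0.2, 0.4, -0.1]
gripper_width: 0.694
```

Call:
drive_tool(series=[[0.847, 0.703, 0, 0], [0.847, 0.703, 0, 0], [0.847, 0.703, 0, 0], [0.847, 0.703, 0, 0]])

```text
time_s: 1.8
tcp_pos: [0.3863, 0.2878, 0.2922]
ee_rot: [[0.97, -0.243, 0.0], [-0.243, -0.97, 0.0], [0.0, -0.0, -1.0]]
wrist_force: [-0.3, -0.4, -0.0]
gripper_width: 0.689
```

Call:
drive_tool(series=[[0.847, 0.703, 0, 0], [0.847, 0.703, 0, 0], [0.847, 0.703, 0, 0], [0.847, 0.703, 0, 0]])

```text
time_s: 2.3
tcp_pos: [0.4643, 0.1812, 0.292]
ee_rot: [[0.97, -0.242, -0.0], [-0.242, -0.97, 0.0], [-0.0, -0.0, -1.0]]
wrist_force: [0.4, 0.1, 0.4]
gripper_width: 0.692
```

Call:
drive_tool(series=[[0.847, 0.703, 0, 0], [0.847, 0.703, 0, 0], [0.847, 0.703, 0, 0], [0.847, 0.703, 0, 0]])

```text
time_s: 2.8
tcp_pos: [0.5421, 0.0748, 0.292]
ee_rot: [[0.97, -0.242, -0.001], [-0.242, -0.97, 0.0], [-0.001, -0.0, -1.0]]
wrist_force: [-0.4, 0.1, 0.2]
gripper_width: 0.687
```

Call:
drive_tool(series=[[0.847, 0.703, 0, 0.609], [0.847, 0.703, 0, 0.609], [0.847, 0.703, 0, 0.609], [0.847, 0.703, 0, 0.609], [0.847, 0.703, 0, 0.609], [0.847, 0.703, 0, 0.609], [0.847, 0.703, 0, 0.609], [0.847, 0.703, 0, 0.609], [0.847, 0.703, 0, 0.609]])

```text
time_s: 3.92
tcp_pos: [0.6202, -0.0316, 0.2924]
ee_rot: [[0.11, -0.994, 0.0], [-0.994, -0.11, 0.0], [-0.0, -0.0, -1.0]]
wrist_force: [0.2, 0.1, 0.3]
gripper_width: 0.686
```

Call:
drive_tool(series=[[0.012, 0, 0.4, 0], [0.012, 0, 0.8, 0], [0.012, 0, 0.9, 0], [0.012, 0, 0.9, 0]])

```text
time_s: 4.42
tcp_pos: [0.621, -0.0343, 0.1845]
ee_rot: [[0.108, -0.994, -0.0], [-0.994, -0.108, -0.001], [0.001, 0.0, -1.0]]
wrist_force: [0.9, 0.7, 0.5]
gripper_width: 0.683
```

Call:
drive_tool(series=[[0, 0, 0.17, 0], [0, 0, 0.336, 0], [0, 0, 0.336, 0], [0, 0, 0.336, 0]])

```text
time_s: 4.92
tcp_pos: [0.6219, -0.0344, 0.1462]
ee_rot: [[0.107, -0.994, 0.004], [-0.994, -0.107, 0.0], [0.0, -0.004, -1.0]]
wrist_force: [-0.5, -1.1, -0.4]
gripper_width: 0.694
```

Call:
drive_tool(series=[[0, 0, 0, 0], [0, 0, 0, 0], [0, 0, 0, 0], [0, 0, 0, 0], [0, 0, 0, 0], [0, 0, 0, 0], [0, 0, 0, 0], [0, 0, 0, 0]], fingers=0)

```text
time_s: 5.92
tcp_pos: [0.6231, -0.0342, 0.1443]
ee_rot: [[0.107, -0.994, 0.007], [-0.994, -0.107, 0.001], [0.0, -0.007, -1.0]]
wrist_force: [6.4, 0.2, -2.6]
gripper_width: 0.258
```

Call:
drive_tool(series=[[0, 0, 0, 0], [0, 0, 0, 0], [0, 0, 0, 0], [0, 0, 0, 0]])

```text
time_s: 6.42
tcp_pos: [0.6231, -0.0342, 0.1443]
ee_rot: [[0.107, -0.994, 0.007], [-0.994, -0.107, 0.001], [0.0, -0.007, -1.0]]
wrist_force: [6.4, -0.3, -3.8]
gripper_width: 0.256
```

```bash
python3 - <<'E'
from h import *
crop(capture("scene"),250,150,130,110,5,"s2",2)
E
```

```text
(no output)
```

View pics/s2.png

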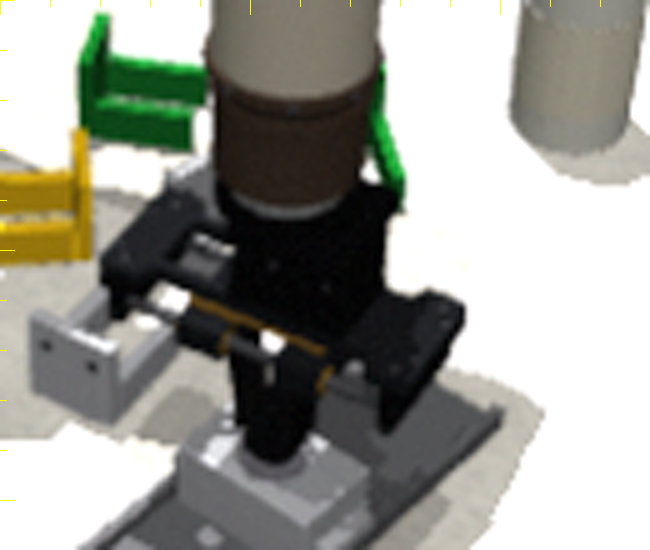

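The fingers are round the bar, but the opening reads 22 mm and the side force is +6.4 N in x. The bar therefore lies a few mm further in +x than the tool, so I shift that way.

Call:
drive_tool(series=[[0, -0.015, 0, 0], [0, -0.03, 0, 0], [0, -0.03, 0, 0], [0, -0.03, 0, 0], [0, -0.03, 0, 0], [0, -0.03, 0, 0]])

```text
time_s: 7.22
tcp_pos: [0.6239, -0.0342, 0.1441]
ee_rot: [[0.107, -0.994, -0.0], [-0.994, -0.107, -0.0], [0.0, 0.0, -1.0]]
wrist_force: [-0.3, 1.1, 3.9]
gripper_width: 0.264
```

Call:
drive_tool(series=[[0, 0, 0, -0.05], [0, 0, 0, -0.1], [0, 0, 0, -0.15], [0, 0, 0, -0.15], [0, 0, 0, -0.15]])

```text
time_s: 7.85
tcp_pos: [0.6242, -0.0341, 0.1441]
ee_rot: [[0.395, -0.919, 0.0], [-0.919, -0.395, 0.0], [0.0, -0.0, -1.0]]
wrist_force: [-0.0, 1.5, 4.0]
gripper_width: 0.259
```

```bash
python3 - <<'E'
from h import *
s=telemetry.sense(); print(s['wrist_force'],s['moment'],s['gripper_width'],s['tcp_pos'])
E
```

```text
[-0.00687054  1.51938931  4.01367433] [ 0.301779    0.25511854 -0.03715556] 0.2585315402521369 [ 0.62416779 -0.03411305  0.14412377]
```

Call:
drive_tool(series=[[0, 0, 0, -0.08], [0, 0, 0, -0.16], [0, 0, 0, -0.24], [0, 0, 0, -0.32], [0, 0, 0, -0.4], [0, 0, 0, -0.48], [0, 0, 0, -0.55], [0, 0, 0, -0.55], [0, 0, 0, -0.55]])

```text
time_s: 8.98
tcp_pos: [0.6247, -0.034, 0.1441]
ee_rot: [[0.998, -0.066, 0.002], [-0.066, -0.998, 0.0], [0.002, -0.0, -1.0]]
wrist_force: [2.5, 1.7, 3.1]
gripper_width: 0.262
```

```bash
python3 - <<'E'
from h import *
s=telemetry.sense(); print(s['wrist_force'],s['moment'],s['gripper_width'],s['tcp_pos'])
E
```

```text
[2.54545241 1.70668176 3.06807487] [ 0.37568583 -0.46836629 -0.31589857] 0.2619232738306036 [ 0.62468234 -0.03404379  0.14411945]
```

Call:
drive_tool(series=[[0, -0.1, 0, 0], [0, -0.2, 0, 0], [0, -0.3, 0, 0], [0, -0.4, 0, 0], [0, -0.5, 0, 0], [0, -0.6, 0, 0], [0, -0.7, 0, 0], [0, -0.8, 0, 0], [0, -0.9, 0, 0], [0, -0.95, 0, 0]])

```text
time_s: 10.22
tcp_pos: [0.6325, 0.081, 0.1442]
ee_rot: [[0.998, -0.063, 0.003], [-0.063, -0.998, 0.0], [0.003, -0.001, -1.0]]
wrist_force: [6.1, -1.9, 1.4]
gripper_width: 0.258
```

```bash
python3 - <<'E'
from h import *
s=telemetry.sense(); print(s['wrist_force'],s['moment'],s['gripper_width'],s['tcp_pos'])
T=capture("top"); S=capture("scene"); a=T["color"][140:250,150:400]; 
crop(T,180,140,190,110,4.2,"t2",1.6)
E
```

```text
[ 6.12392703 -1.92131255  1.4098    ] [-0.75464448 -1.84535219 -0.19462271] 0.2582482087587016 [0.63251513 0.08100222 0.14415713]
```

View pics/t2.png

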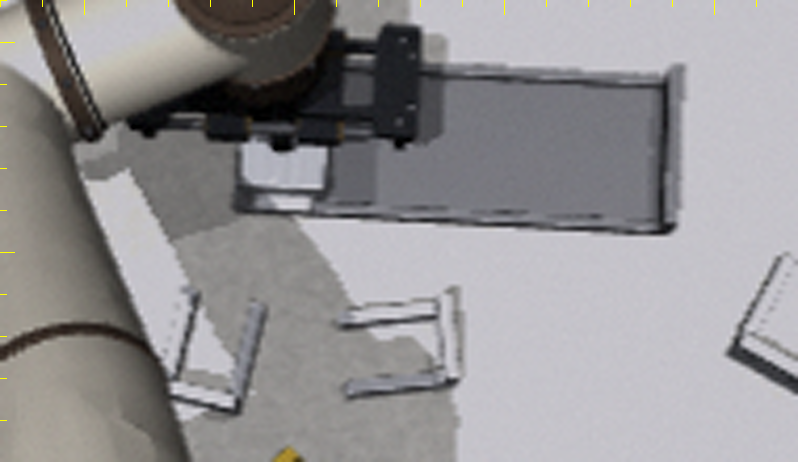

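The stop has moved to the far end: its block is at (285,165) in the crop, and the tray in front of it is clear. I release, lift and go to the right-hand bracket. Contact put the knob at x≈0.624, so I add about 3 mm in x to the top-view estimates.

Call:
drive_tool(series=[[0, 0, 0, 0], [0, 0, 0, 0], [0, 0, 0, 0], [0, 0, 0, 0], [0, 0, -0.4, 0], [0, 0, -0.88, 0], [0, 0, -0.88, 0], [0, 0, -0.88, 0]], fingers=50)

```text
time_s: 11.32
tcp_pos: [0.6307, 0.0794, 0.2492]
ee_rot: [[0.998, -0.064, -0.001], [-0.064, -0.998, 0.0], [-0.001, -0.0, -1.0]]
wrist_force: [-0.7, -0.4, -0.8]
gripper_width: 0.576
```

Call:
drive_tool(series=[[-0.431, 0.978, 0, 0], [-0.431, 0.978, 0, 0], [-0.431, 0.978, 0, 0], [-0.431, 0.978, 0, 0]])

```text
time_s: 11.82
tcp_pos: [0.5718, -0.0347, 0.2484]
ee_rot: [[0.998, -0.065, -0.002], [-0.065, -0.998, -0.0], [-0.002, 0.0, -1.0]]
wrist_force: [0.8, -0.6, 0.6]
gripper_width: 0.577
```

Call:
drive_tool(series=[[-0.431, 0.978, 0, 0], [-0.431, 0.978, 0, 0], [-0.431, 0.978, 0, 0], [-0.431, 0.978, 0, 0]])

```text
time_s: 12.32
tcp_pos: [0.5139, -0.1476, 0.2491]
ee_rot: [[0.998, -0.063, -0.0], [-0.063, -0.998, 0.0], [-0.0, -0.0, -1.0]]
wrist_force: [0.4, -0.0, 0.2]
gripper_width: 0.572
```

Call:
drive_tool(series=[[-0.431, 0.978, 0, 0.5], [-0.431, 0.978, 0, 0.85], [-0.431, 0.978, 0, 0.85], [-0.431, 0.978, 0, 0.85], [-0.431, 0.978, 0, 0.85], [-0.431, 0.978, 0, 0.85], [-0.431, 0.978, 0, 0.85], [-0.431, 0.978, 0, 0.85], [-0.431, 0.978, 0, 0.85], [-0.431, 0.978, 0, 0.85]])

```text
time_s: 13.58
tcp_pos: [0.4555, -0.2607, 0.2492]
ee_rot: [[-0.188, -0.982, -0.0], [-0.982, 0.188, 0.0], [-0.0, 0.0, -1.0]]
wrist_force: [-0.5, 0.4, -0.0]
gripper_width: 0.578
```

Call:
drive_tool(series=[[0, 0, 0, 0.183], [0, 0, 0, 0.183], [0, 0, 0, 0.183], [0, 0, 0, 0.183]])

```text
time_s: 14.08
tcp_pos: [0.4546, -0.2615, 0.2495]
ee_rot: [[-0.526, -0.85, 0.0], [-0.85, 0.526, -0.0], [-0.0, -0.0, -1.0]]
wrist_force: [0.0, -0.4, -0.3]
gripper_width: 0.575
```

```bash
cat > go.py <<'E'
import sys; from h import *
# go.py x y z yaw(tool x): shift/turn in drive units
x,y,z,a=map(float,sys.argv[1:5]); s=telemetry.sense(); R=s['ee_rot']; p=s['tcp_pos']
d=R.T@(np.array([x,y,z])-p)/.12; y0=np.degrees(np.arctan2(R[1,0],R[0,0]))
print(p.round(4),"yaw",y0.round(2),"shift",d.round(3),"turn",round(-((a-y0+180)%360-180)/114.592,3),"F",s['wrist_force'].round(1),"M",s['moment'].round(2),"w",round(s['gripper_width']*87,1))
E
python3 go.py .456 -.2605 .105 -122; python3 - <<'E'
from h import *
T=capture("top"); print(plane(T,[(416,178)],.14),plane(T,[(414,237)],.06))
crop(capture("scene"),180,230,110,90,6,"s3",1.7)
E
```

```text
[ 0.4546 -0.2615  0.2495] yaw -121.76 shift [-0.013 -0.006  1.204] turn 0.002 F [ 0.  -0.4 -0.3] M [ 0.11 -0.08  0.  ] w 50.0
[[ 0.57487133 -0.39681949  0.14      ]] [[ 0.41502576 -0.40446566  0.06      ]]
```

View pics/s3.png

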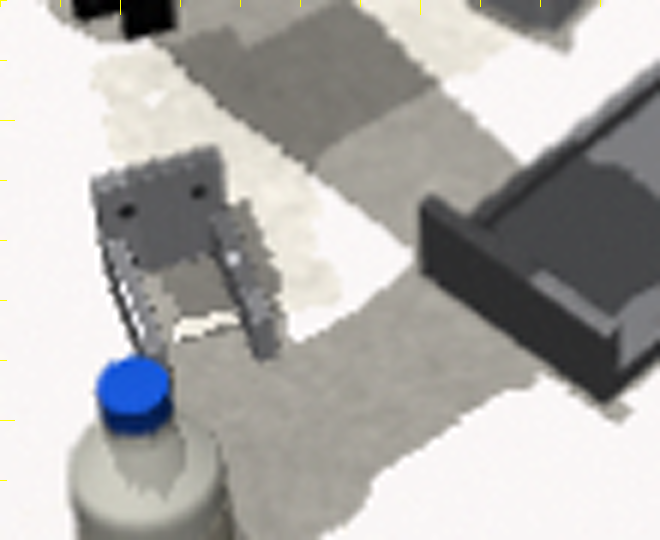

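The right bracket has not moved, with its plate top ends at (216,255) and (196,260) in the scene image. I descend and grip.

Call:
drive_tool(series=[[-0.013, -0.006, 0.4, 0], [-0.013, -0.006, 0.8, 0], [-0.013, -0.006, 0.8, 0], [-0.013, -0.006, 0.8, 0]])

```text
time_s: 14.68
tcp_pos: [0.4567, -0.2614, 0.1551]
ee_rot: [[-0.529, -0.849, 0.002], [-0.849, 0.529, -0.001], [-0.0, -0.003, -1.0]]
wrist_force: [0.9, -0.0, -0.2]
gripper_width: 0.579
```

Call:
drive_tool(series=[[0, 0, 0.2, 0], [0, 0, 0.404, 0], [0, 0, 0.404, 0], [0, 0, 0.404, 0]])

```text
time_s: 15.18
tcp_pos: [0.4569, -0.2614, 0.1071]
ee_rot: [[-0.53, -0.848, 0.004], [-0.848, 0.53, -0.001], [-0.001, -0.004, -1.0]]
wrist_force: [-0.3, -0.1, 0.5]
gripper_width: 0.577
```

Call:
drive_tool(series=[[0, 0, 0, 0], [0, 0, 0, 0], [0, 0, 0, 0], [0, 0, 0, 0], [0, 0, 0, 0], [0, 0, 0, 0], [0, 0, 0, 0], [0, 0, 0, 0]], fingers=0)

```text
time_s: 16.18
tcp_pos: [0.4557, -0.261, 0.1051]
ee_rot: [[-0.53, -0.848, 0.0], [-0.848, 0.53, -0.0], [-0.0, -0.0, -1.0]]
wrist_force: [0.2, -0.1, 1.0]
gripper_width: 0.111
```

Call:
drive_tool(series=[[0, 0, -0.2, 0], [0, 0, -0.6, 0], [0, 0, -0.9, 0], [0, 0, -0.9, 0], [0, 0, -0.9, 0]])

```text
time_s: 16.8
tcp_pos: [0.4544, -0.2605, 0.2117]
ee_rot: [[-0.531, -0.847, -0.003], [-0.847, 0.531, 0.002], [0.0, 0.003, -1.0]]
wrist_force: [-1.0, 0.2, -3.0]
gripper_width: 0.112
```

```bash
python3 go.py .5727 -.1547 .1635 -93.7
```

```text
[ 0.4544 -0.2605  0.2117] yaw -122.07 shift [-1.27  -0.368  0.401] turn -0.248 F [-1.   0.2 -3. ] M [ 0.14  0.02 -0.04] w 9.8
```

Call:
drive_tool(series=[[-0.635, -0.184, 0, 0], [-0.635, -0.184, 0, 0], [-0.635, -0.184, 0, 0], [-0.635, -0.184, 0, 0]])

```text
time_s: 17.3
tcp_pos: [0.5135, -0.2083, 0.2118]
ee_rot: [[-0.531, -0.847, -0.003], [-0.847, 0.531, 0.001], [0.001, 0.003, -1.0]]
wrist_force: [-0.7, -0.6, -1.6]
gripper_width: 0.112
```

Call:
drive_tool(series=[[-0.635, -0.184, 0, -0.08], [-0.635, -0.184, 0, -0.16], [-0.635, -0.184, 0, -0.248], [-0.635, -0.184, 0, -0.248], [-0.635, -0.184, 0, -0.248], [-0.635, -0.184, 0, -0.248]])

```text
time_s: 18.05
tcp_pos: [0.5734, -0.1557, 0.2131]
ee_rot: [[-0.065, -0.998, -0.0], [-0.998, 0.065, -0.0], [0.0, 0.0, -1.0]]
wrist_force: [0.0, -0.3, -2.2]
gripper_width: 0.111
```

```bash
python3 go.py .5727 -.1547 .112 -93.7; python3 - <<'E'
from h import *
crop(capture("top"),250,130,130,110,5,"t4",1.7);crop(capture("scene"),230,190,130,110,5,"s4",1.7)
cv2.imwrite("pics/b4.png",np.hstack([cv2.imread("pics/t4.png"),cv2.imread("pics/s4.png")])[:, :1300]); im=cv2.imread("pics/b4.png"); cv2.imwrite("pics/b4.png",cv2.resize(im,(800,338)))
E
```

```text
[ 0.5734 -0.1557  0.2131] yaw -93.74 shift [-0.008  0.006  0.843] turn -0.0 F [ 0.  -0.3 -2.2] M [ 0.07 -0.01 -0.07] w 9.6
```

View pics/b4.png

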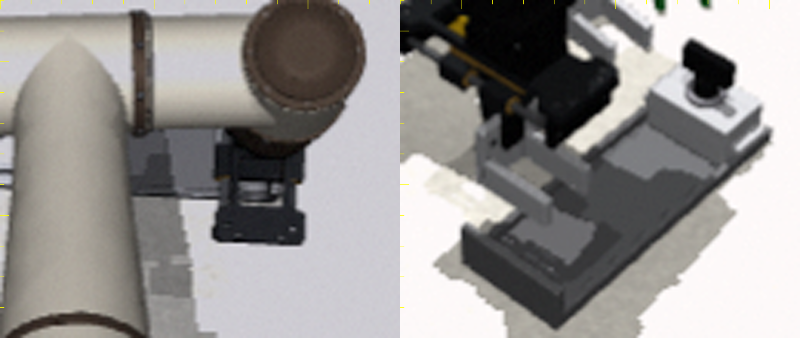

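The bracket hangs over the near half of the tray with its legs pointing across it. The knob bar lies across the tray, so the clamp is loose. I lower it.

Call:
drive_tool(series=[[-0.008, 0.006, 0.3, 0], [-0.008, 0.006, 0.6, 0], [-0.008, 0.006, 0.7, 0], [-0.008, 0.006, 0.76, 0], [-0.008, 0.006, 0.8, 0], [-0.008, 0.006, 0.83, 0], [-0.008, 0.006, 0.843, 0], [-0.008, 0.006, 0.843, 0]])

```text
time_s: 19.15
tcp_pos: [0.5733, -0.1542, 0.1122]
ee_rot: [[-0.063, -0.998, 0.0], [-0.998, 0.063, -0.0], [0.0, -0.0, -1.0]]
wrist_force: [-0.5, -0.5, -1.4]
gripper_width: 0.108
```

```bash
python3 go.py .5727 -.1547 .111 -93.7
```

```text
[ 0.5733 -0.1542  0.1122] yaw -93.61 shift [0.005 0.004 0.01 ] turn 0.001 F [-0.5 -0.5 -1.4] M [0.09 0.04 0.03] w 9.4
```

Call:
drive_tool(series=[[0.012, 0, 0.005, 0], [0.025, 0, 0.005, 0], [0.025, 0, 0.005, 0], [0.025, 0, 0.005, 0]])

```text
time_s: 19.65
tcp_pos: [0.5732, -0.1562, 0.1115]
ee_rot: [[-0.063, -0.998, 0.001], [-0.998, 0.063, 0.001], [-0.001, -0.001, -1.0]]
wrist_force: [-0.4, 4.8, -1.1]
gripper_width: 0.111
```

It touches the end wall at 4.8 N. I release it and go to the left bracket.

Call:
drive_tool(series=[[0, 0, 0, 0], [0, 0, 0, 0], [0, 0, 0, 0], [0, 0, 0, 0], [0, 0, -0.3, 0], [0, 0, -0.7, 0], [0, 0, -1, 0], [0, 0, -1, 0], [0, 0, -1, 0]], fingers=40)

```text
time_s: 20.78
tcp_pos: [0.5724, -0.1571, 0.2307]
ee_rot: [[-0.063, -0.998, -0.001], [-0.998, 0.063, 0.001], [-0.0, 0.001, -1.0]]
wrist_force: [-0.8, -0.1, -1.0]
gripper_width: 0.462
```

```bash
python3 go.py .4395 .1435 .2315 -104; python3 - <<'E'
from h import *
T=capture("top"); crop(T,210,140,180,110,4.4,"t5",1.6)
E
```

```text
[ 0.5724 -0.1571  0.2307] yaw -93.64 shift [-2.43   1.264 -0.004] turn 0.09 F [-0.8 -0.1 -1. ] M [ 0.1  -0.02 -0.  ] w 40.2
```

View pics/t5.png

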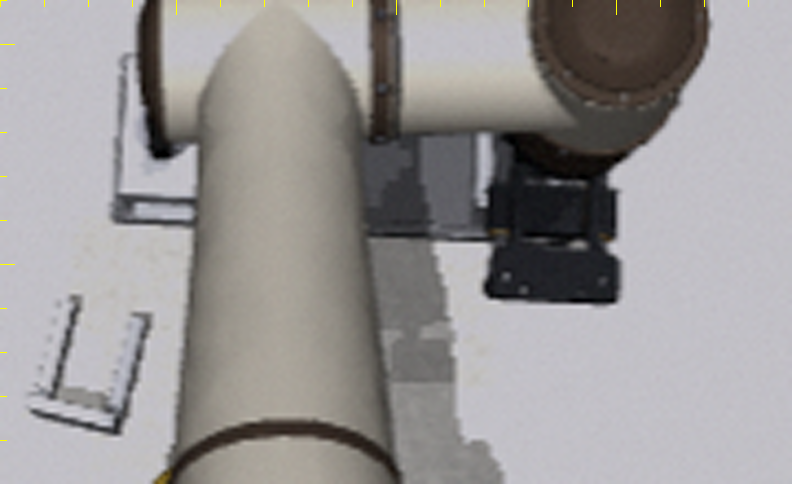

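The left bracket is unmoved, with its plate at (33,400)–(120,422) in the crop as before.

Call:
drive_tool(series=[[-0.81, 0.421, 0, 0], [-0.81, 0.421, 0, 0], [-0.81, 0.421, 0, 0], [-0.81, 0.421, 0, 0]])

```text
time_s: 21.32
tcp_pos: [0.5286, -0.057, 0.2305]
ee_rot: [[-0.062, -0.998, -0.002], [-0.998, 0.062, -0.001], [0.001, 0.001, -1.0]]
wrist_force: [-0.8, 0.0, -0.2]
gripper_width: 0.462
```

Call:
drive_tool(series=[[-0.81, 0.421, 0, 0], [-0.81, 0.421, 0, 0], [-0.81, 0.421, 0, 0], [-0.81, 0.421, 0, 0]])

```text
time_s: 21.82
tcp_pos: [0.4849, 0.0426, 0.231]
ee_rot: [[-0.064, -0.998, -0.0], [-0.998, 0.064, -0.0], [0.0, 0.0, -1.0]]
wrist_force: [-0.3, -0.3, -0.0]
gripper_width: 0.458
```

Call:
drive_tool(series=[[-0.81, 0.421, 0, 0.09], [-0.81, 0.421, 0, 0.09], [-0.81, 0.421, 0, 0.09], [-0.81, 0.421, 0, 0.09], [-0.81, 0.421, 0, 0.09]])

```text
time_s: 22.45
tcp_pos: [0.4407, 0.1422, 0.2311]
ee_rot: [[-0.243, -0.97, -0.0], [-0.97, 0.243, -0.0], [0.0, 0.0, -1.0]]
wrist_force: [-0.3, -0.5, -1.0]
gripper_width: 0.459
```

```bash
python3 go.py .4395 .1435 .105 -104
```

```text
[0.4407 0.1422 0.2311] yaw -104.07 shift [-0.009  0.012  1.051] turn -0.001 F [-0.3 -0.5 -1. ] M [ 0.09 -0.04 -0.03] w 39.9
```

Call:
drive_tool(series=[[-0.009, 0.012, 0.5, 0], [-0.009, 0.012, 0.8, 0], [-0.009, 0.012, 0.95, 0], [-0.009, 0.012, 1, 0], [-0.009, 0.012, 1, 0]])

```text
time_s: 23.08
tcp_pos: [0.4394, 0.1443, 0.1114]
ee_rot: [[-0.242, -0.97, 0.0], [-0.97, 0.242, -0.0], [0.0, -0.0, -1.0]]
wrist_force: [0.5, -0.2, -0.0]
gripper_width: 0.459
```

Call:
drive_tool(series=[[0, 0, 0.05, 0], [0, 0, 0.05, 0], [0, 0, 0.05, 0]])

```text
time_s: 23.45
tcp_pos: [0.4391, 0.145, 0.1057]
ee_rot: [[-0.24, -0.971, 0.001], [-0.971, 0.24, 0.0], [-0.001, -0.001, -1.0]]
wrist_force: [-0.0, -1.1, -1.1]
gripper_width: 0.464
```

Call:
drive_tool(series=[[0, 0, 0, 0], [0, 0, 0, 0], [0, 0, 0, 0], [0, 0, 0, 0], [0, 0, 0, 0], [0, 0, 0, 0], [0, 0, 0, 0], [0, 0, 0, 0]], fingers=0)

```text
time_s: 24.45
tcp_pos: [0.4389, 0.1448, 0.1053]
ee_rot: [[-0.241, -0.971, -0.0], [-0.971, 0.241, -0.0], [0.0, 0.0, -1.0]]
wrist_force: [0.0, -0.5, 1.0]
gripper_width: 0.113
```

```bash
python3 go.py .4395 .1435 .105 -104
```

```text
[0.4389 0.1448 0.1053] yaw -103.92 shift [ 0.009 -0.007  0.003] turn 0.001 F [ 0.  -0.5  1. ] M [0.12 0.07 0.  ] w 9.9
```

Call:
drive_tool(series=[[0, 0, -0.2, 0], [0, 0, -0.6, 0], [0, 0, -0.9, 0], [0, 0, -0.9, 0], [0, 0, -0.9, 0]])

```text
time_s: 25.08
tcp_pos: [0.438, 0.1443, 0.2121]
ee_rot: [[-0.241, -0.97, -0.002], [-0.97, 0.241, -0.001], [0.001, 0.002, -1.0]]
wrist_force: [-0.7, -0.1, -2.4]
gripper_width: 0.115
```

```bash
python3 go.py .5775 -.0905 .2127 -93.7
```

```text
[0.438  0.1443 0.2121] yaw -103.96 shift [ 1.618 -1.6   -0.006] turn -0.09 F [-0.7 -0.1 -2.4] M [ 0.09 -0.   -0.02] w 10.0
```

Call:
drive_tool(series=[[0.809, -0.8, 0, 0], [0.809, -0.8, 0, 0], [0.809, -0.8, 0, 0], [0.809, -0.8, 0, 0]])

```text
time_s: 25.58
tcp_pos: [0.5081, 0.0267, 0.2114]
ee_rot: [[-0.243, -0.97, -0.004], [-0.97, 0.243, -0.001], [0.002, 0.004, -1.0]]
wrist_force: [-0.3, 0.2, -2.1]
gripper_width: 0.113
```

Call:
drive_tool(series=[[0.809, -0.8, 0, -0.09], [0.809, -0.8, 0, -0.09], [0.809, -0.8, 0, -0.09], [0.809, -0.8, 0, -0.09], [0.809, -0.8, 0, -0.09]])

```text
time_s: 26.2
tcp_pos: [0.5777, -0.0883, 0.2129]
ee_rot: [[-0.061, -0.998, -0.001], [-0.998, 0.061, 0.0], [-0.0, 0.001, -1.0]]
wrist_force: [-0.8, 0.7, -1.9]
gripper_width: 0.112
```

```bash
python3 go.py .5775 -.0905 .112 -93.7;  python3 - <<'E'
from h import *
crop(capture("scene"),225,185,130,115,5.2,"s6",1.7)
E
```

```text
[ 0.5777 -0.0883  0.2129] yaw -93.52 shift [ 0.018 -0.001  0.841] turn 0.002 F [-0.8  0.7 -1.9] M [ 0.07 -0.02 -0.02] w 9.8
```

View pics/s6.png

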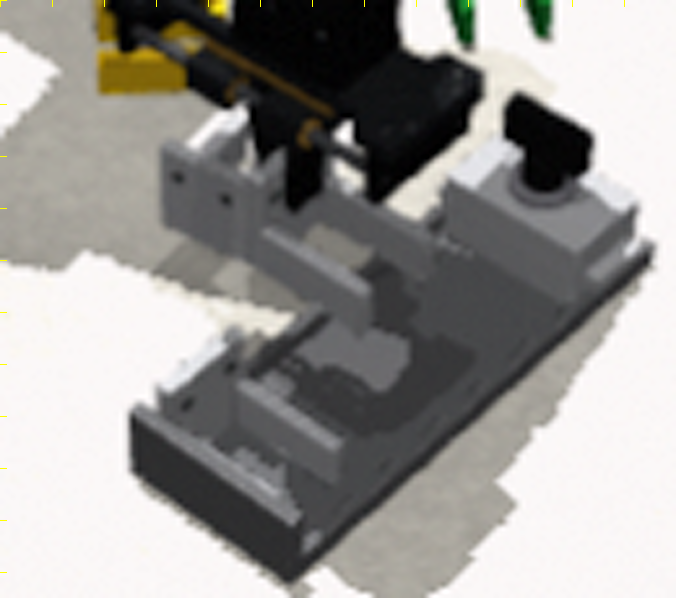

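The first bracket stands at the end wall with its back on the near lip (plate at (160–240, 330–400)) and the second hangs next to it. I lower it and press it gently towards the first.

Call:
drive_tool(series=[[0.01, 0, 0.3, 0], [0.01, 0, 0.6, 0], [0.01, 0, 0.7, 0], [0.01, 0, 0.76, 0], [0.01, 0, 0.8, 0], [0.01, 0, 0.83, 0], [0.01, 0, 0.842, 0], [0.01, 0, 0.842, 0]])

```text
time_s: 27.25
tcp_pos: [0.5786, -0.0911, 0.1125]
ee_rot: [[-0.063, -0.998, 0.0], [-0.998, 0.063, -0.0], [-0.0, -0.0, -1.0]]
wrist_force: [-0.0, -0.0, -2.1]
gripper_width: 0.118
```

Call:
drive_tool(series=[[0.012, 0, 0.004, 0], [0.025, 0, 0.004, 0], [0.025, 0, 0.004, 0], [0.025, 0, 0.004, 0]])

```text
time_s: 27.75
tcp_pos: [0.5783, -0.0941, 0.1118]
ee_rot: [[-0.063, -0.998, 0.0], [-0.998, 0.063, 0.0], [-0.0, -0.0, -1.0]]
wrist_force: [-0.0, -0.3, -2.2]
gripper_width: 0.116
```

Call:
drive_tool(series=[[0.01, 0, 0, 0], [0.02, 0, 0, 0], [0.02, 0, 0, 0], [0.02, 0, 0, 0]])

```text
time_s: 28.25
tcp_pos: [0.5781, -0.0964, 0.1117]
ee_rot: [[-0.063, -0.998, -0.0], [-0.998, 0.063, 0.0], [-0.0, 0.0, -1.0]]
wrist_force: [0.0, 0.1, -1.8]
gripper_width: 0.115
```

Call:
drive_tool(series=[[0.01, 0, 0, 0], [0.02, 0, 0, 0], [0.02, 0, 0, 0], [0.02, 0, 0, 0]])

```text
time_s: 28.75
tcp_pos: [0.5781, -0.0988, 0.1118]
ee_rot: [[-0.063, -0.998, 0.0], [-0.998, 0.063, 0.0], [-0.0, -0.0, -1.0]]
wrist_force: [0.1, 0.5, -2.2]
gripper_width: 0.113
```

Call:
drive_tool(series=[[0.01, 0, 0, 0], [0.01, 0, 0, 0], [0.01, 0, 0, 0], [0.01, 0, 0, 0]])

```text
time_s: 29.25
tcp_pos: [0.5783, -0.099, 0.1119]
ee_rot: [[-0.063, -0.998, 0.001], [-0.998, 0.063, 0.001], [-0.001, -0.001, -1.0]]
wrist_force: [0.1, 4.9, -1.2]
gripper_width: 0.115
```

Contact at 4.9 N. I release, lift, and move to near the last bracket so it can be checked.

Call:
drive_tool(series=[[0, 0, 0, 0], [0, 0, 0, 0], [0, 0, 0, 0], [0, 0, 0, 0], [0, 0, -0.3, 0], [0, 0, -0.7, 0], [0, 0, -1, 0], [0, 0, -1, 0], [0, 0, -1, 0]], fingers=40)

```text
time_s: 30.38
tcp_pos: [0.5773, -0.1, 0.2312]
ee_rot: [[-0.063, -0.998, -0.001], [-0.998, 0.063, 0.0], [-0.0, 0.001, -1.0]]
wrist_force: [-0.1, 0.3, -0.7]
gripper_width: 0.461
```

Call:
drive_tool(series=[[-1, 0, 0, 0], [-1, 0, 0, 0], [-1, 0, 0, 0], [-1, 0, 0, 0]])

```text
time_s: 30.88
tcp_pos: [0.5849, 0.0197, 0.2303]
ee_rot: [[-0.062, -0.998, -0.003], [-0.998, 0.062, -0.001], [0.001, 0.003, -1.0]]
wrist_force: [-0.3, -0.2, -1.5]
gripper_width: 0.461
```

Call:
drive_tool(series=[[-0.9, 0, 0, 0], [-0.9, 0, 0, 0], [-0.9, 0, 0, 0], [-0.9, 0, 0, 0]])

```text
time_s: 31.38
tcp_pos: [0.592, 0.1262, 0.2311]
ee_rot: [[-0.064, -0.998, -0.002], [-0.998, 0.064, -0.001], [0.001, 0.001, -1.0]]
wrist_force: [-0.9, 0.7, -0.3]
gripper_width: 0.458
```

```bash
python3 go.py .4765 -.0325 .2315 178; python3 - <<'E'
from h import *
T=capture("top"); crop(T,210,140,180,110,4.4,"t7",1.6)
E
```

```text
[0.592  0.1262 0.2311] yaw -93.69 shift [ 1.381e+00  8.760e-01 -1.000e-03] turn 0.771 F [-0.9  0.7 -0.3] M [ 0.08 -0.11 -0.02] w 39.8
```

View pics/t7.png

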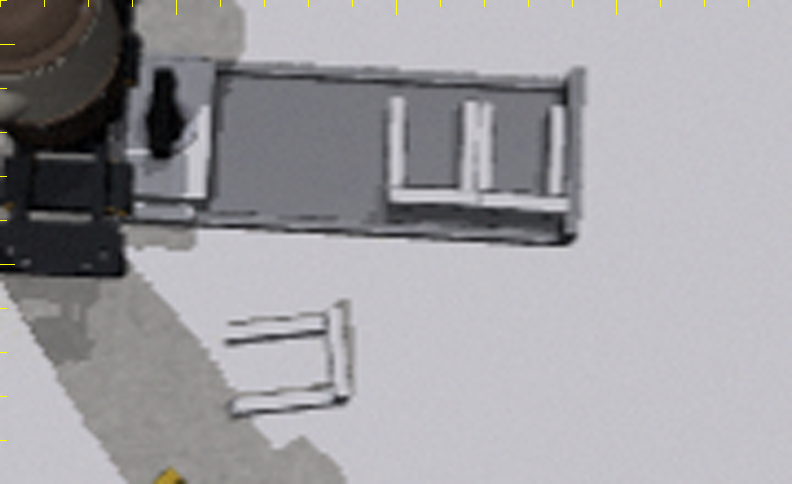

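Both packed brackets sit square at the end wall (legs at (398,470,487,557) × 100–195 in the crop). The third is unmoved, with its plate at (343,302)–(341,400). I go to it.

Call:
drive_tool(series=[[0.69, 0.438, 0, 0], [0.69, 0.438, 0, 0], [0.69, 0.438, 0, 0], [0.69, 0.438, 0, 0]])

```text
time_s: 31.92
tcp_pos: [0.535, 0.0473, 0.2322]
ee_rot: [[-0.065, -0.998, 0.001], [-0.998, 0.065, 0.0], [-0.0, -0.001, -1.0]]
wrist_force: [0.6, 0.1, -0.6]
gripper_width: 0.452
```

Call:
drive_tool(series=[[0.69, 0.438, 0, 0.2], [0.69, 0.438, 0, 0.4], [0.69, 0.438, 0, 0.6], [0.69, 0.438, 0, 0.771], [0.69, 0.438, 0, 0.771], [0.69, 0.438, 0, 0.771], [0.69, 0.438, 0, 0.771], [0.69, 0.438, 0, 0.771], [0.69, 0.438, 0, 0.771], [0.69, 0.438, 0, 0.771]])

```text
time_s: 33.17
tcp_pos: [0.4776, -0.0308, 0.2317]
ee_rot: [[-0.999, 0.033, 0.0], [0.033, 0.999, -0.0], [-0.0, -0.0, -1.0]]
wrist_force: [0.3, -0.8, -1.3]
gripper_width: 0.458
```

```bash
python3 go.py .4765 -.0325 .105 178
```

```text
[ 0.4776 -0.0308  0.2317] yaw 178.09 shift [ 0.009 -0.014  1.056] turn 0.001 F [ 0.3 -0.8 -1.3] M [ 0.06 -0.16  0.  ] w 39.8
```

Call:
drive_tool(series=[[0.009, -0.014, 0.5, 0], [0.009, -0.014, 0.8, 0], [0.009, -0.014, 0.95, 0], [0.009, -0.014, 1, 0], [0.009, -0.014, 1, 0]])

```text
time_s: 33.8
tcp_pos: [0.4763, -0.0326, 0.1119]
ee_rot: [[-0.999, 0.034, 0.0], [0.034, 0.999, -0.0], [-0.0, -0.0, -1.0]]
wrist_force: [0.5, 0.3, 0.1]
gripper_width: 0.46
```

Call:
drive_tool(series=[[0, 0, 0.055, 0], [0, 0, 0.055, 0], [0, 0, 0.055, 0]])

```text
time_s: 34.17
tcp_pos: [0.476, -0.0328, 0.1055]
ee_rot: [[-0.999, 0.034, 0.001], [0.034, 0.999, 0.0], [-0.001, 0.0, -1.0]]
wrist_force: [-0.1, 0.0, 0.3]
gripper_width: 0.46
```

Call:
drive_tool(series=[[0, 0, 0, 0], [0, 0, 0, 0], [0, 0, 0, 0], [0, 0, 0, 0], [0, 0, 0, 0], [0, 0, 0, 0], [0, 0, 0, 0], [0, 0, 0, 0]], fingers=0)

```text
time_s: 35.17
tcp_pos: [0.4759, -0.0327, 0.1052]
ee_rot: [[-0.999, 0.034, 0.0], [0.034, 0.999, 0.0], [-0.0, 0.0, -1.0]]
wrist_force: [0.9, 1.8, 0.4]
gripper_width: 0.115
```

Call:
drive_tool(series=[[0, 0, -0.2, 0], [0, 0, -0.6, 0], [0, 0, -0.9, 0], [0, 0, -0.9, 0], [0, 0, -0.9, 0]])

```text
time_s: 35.8
tcp_pos: [0.4747, -0.033, 0.212]
ee_rot: [[-0.999, 0.035, -0.003], [0.035, 0.999, -0.0], [0.003, -0.0, -1.0]]
wrist_force: [-1.0, -0.3, -1.6]
gripper_width: 0.111
```

```bash
python3 go.py .6635 -.1305 .2127 86.3
```

```text
[ 0.4747 -0.033   0.212 ] yaw 178.0 shift [-1.601 -0.758 -0.01 ] turn 0.8 F [-1.  -0.3 -1.6] M [ 0.02 -0.07 -0.  ] w 9.7
```

The grip holds at 9.7 mm. The legs must go from +88° to 176°, so the turn is counter-clockwise 88°, to a yaw of -93.7°.

Call:
drive_tool(series=[[-0.79, -0.381, -0.05, 0], [-0.79, -0.381, -0.05, 0], [-0.79, -0.381, -0.05, 0], [-0.79, -0.381, -0.05, 0]])

```text
time_s: 36.3
tcp_pos: [0.5676, -0.0818, 0.2168]
ee_rot: [[-0.999, 0.035, -0.005], [0.035, 0.999, 0.0], [0.005, -0.0, -1.0]]
wrist_force: [-1.1, 0.1, -2.0]
gripper_width: 0.111
```

Call:
drive_tool(series=[[-0.79, -0.381, 0, -0.2], [-0.79, -0.381, 0, -0.4], [-0.79, -0.381, 0, -0.6], [-0.79, -0.381, 0, -0.77], [-0.79, -0.381, 0, -0.77], [-0.79, -0.381, 0, -0.77], [-0.79, -0.381, 0, -0.77], [-0.79, -0.381, 0, -0.77], [-0.79, -0.381, 0, -0.77], [-0.79, -0.381, 0, -0.77]])

```text
time_s: 37.55
tcp_pos: [0.661, -0.1298, 0.2185]
ee_rot: [[-0.065, -0.998, -0.002], [-0.998, 0.065, 0.0], [-0.0, 0.002, -1.0]]
wrist_force: [-0.4, -0.3, -2.2]
gripper_width: 0.111
```

```bash
python3 go.py .661 -.131 .112 -93.7;  python3 - <<'E'
from h import *
crop(capture("scene"),225,185,130,115,5.2,"s8",1.7)
E
```

```text
[ 0.661  -0.1298  0.2185] yaw -93.71 shift [ 0.01  -0.002  0.888] turn -0.0 F [-0.4 -0.3 -2.2] M [ 0.11 -0.08 -0.01] w 9.6
```

View pics/s8.png

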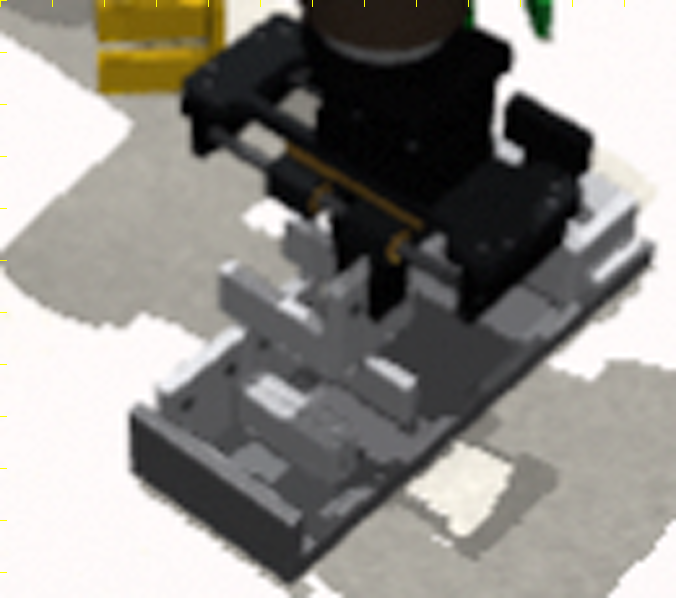

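The third bracket hangs with its back on the far side and its legs pointing inward. I lower it slowly.

Call:
drive_tool(series=[[0.01, 0, 0.3, 0], [0.01, 0, 0.55, 0], [0.01, 0, 0.63, 0], [0.01, 0, 0.7, 0], [0.01, 0, 0.75, 0], [0.01, 0, 0.75, 0]])

```text
time_s: 38.35
tcp_pos: [0.6622, -0.1318, 0.1294]
ee_rot: [[-0.065, -0.998, 0.0], [-0.998, 0.065, 0.0], [-0.0, -0.0, -1.0]]
wrist_force: [-0.5, -0.6, -1.8]
gripper_width: 0.116
```

Call:
drive_tool(series=[[0, 0, 0.05, 0], [0, 0, 0.1, 0], [0, 0, 0.14, 0], [0, 0, 0.145, 0], [0, 0, 0.145, 0]])

```text
time_s: 38.98
tcp_pos: [0.663, -0.132, 0.1207]
ee_rot: [[-0.062, -0.998, 0.004], [-0.998, 0.062, -0.003], [0.002, -0.004, -1.0]]
wrist_force: [-10.5, 4.8, 30.3]
gripper_width: 0.112
```

At TCP z=0.121 the force reaches 30 N. The plate bottom is on the 16 mm far lip, so I raise it slightly, shift inwards and try again.

Call:
drive_tool(series=[[0, 0, -0.12, 0], [0, 0, -0.12, 0], [0, 0.03, -0.12, 0], [0, 0.03, -0.12, 0], [0, 0.03, -0.12, 0]])

```text
time_s: 39.6
tcp_pos: [0.6583, -0.1317, 0.1252]
ee_rot: [[-0.065, -0.998, -0.001], [-0.998, 0.065, -0.0], [0.0, 0.001, -1.0]]
wrist_force: [-0.4, -0.3, -2.2]
gripper_width: 0.116
```

```bash
python3 go.py .6595 -.131 .112 -93.7
```

```text
[ 0.6583 -0.1317  0.1252] yaw -93.73 shift [-0.006 -0.01   0.11 ] turn -0.0 F [-0.4 -0.3 -2.2] M [ 0.08 -0.09 -0.05] w 10.1
```

Call:
drive_tool(series=[[0, 0, 0.03, 0], [0, 0, 0.06, 0], [0, 0, 0.06, 0]])

```text
time_s: 39.98
tcp_pos: [0.6582, -0.1316, 0.1183]
ee_rot: [[-0.065, -0.998, -0.001], [-0.998, 0.065, 0.0], [0.0, 0.001, -1.0]]
wrist_force: [-0.0, 0.3, -1.3]
gripper_width: 0.108
```

Call:
drive_tool(series=[[0, 0, 0.02, 0], [0, 0, 0.04, 0], [0, 0, 0.04, 0]])

```text
time_s: 40.35
tcp_pos: [0.6583, -0.1316, 0.1139]
ee_rot: [[-0.065, -0.998, -0.001], [-0.998, 0.065, 0.0], [0.0, 0.001, -1.0]]
wrist_force: [0.6, 0.0, -2.5]
gripper_width: 0.115
```

Past the lip now, so I go on down until the floor is felt.

Call:
drive_tool(series=[[0, 0, 0.01, 0], [0, 0, 0.02, 0], [0, 0, 0.02, 0], [0, 0, 0.02, 0]])

```text
time_s: 40.85
tcp_pos: [0.6585, -0.1316, 0.1118]
ee_rot: [[-0.065, -0.998, 0.0], [-0.998, 0.065, -0.0], [0.0, -0.0, -1.0]]
wrist_force: [0.2, 0.2, -0.8]
gripper_width: 0.112
```

Call:
drive_tool(series=[[0, 0, 0, 0], [0, 0, 0, 0], [0, 0, 0, 0], [0, 0, 0, 0], [0, 0, -0.3, 0], [0, 0, -0.7, 0], [0, 0, -1, 0], [0, 0, -1, 0], [0, 0, -1, 0]], fingers=28)

```text
time_s: 41.98
tcp_pos: [0.6579, -0.1315, 0.2311]
ee_rot: [[-0.065, -0.998, -0.001], [-0.998, 0.065, 0.001], [-0.001, 0.001, -1.0]]
wrist_force: [-1.4, 0.0, -0.1]
gripper_width: 0.324
```

Call:
drive_tool(series=[[-0.89, 0.03, 0, 0], [-0.89, 0.03, 0, 0], [-0.89, 0.03, 0, 0], [-0.89, 0.03, 0, 0]], fingers=60)

```text
time_s: 42.48
tcp_pos: [0.6614, -0.0249, 0.2303]
ee_rot: [[-0.065, -0.998, -0.003], [-0.998, 0.065, -0.0], [0.001, 0.003, -1.0]]
wrist_force: [0.3, -0.0, 0.0]
gripper_width: 0.651
```

Call:
drive_tool(series=[[-0.89, 0.3, 0, -0.2], [-0.89, 0.3, 0, -0.4], [-0.89, 0.3, 0, -0.6], [-0.89, 0.3, 0, -0.785], [-0.89, 0.3, 0, -0.785], [-0.89, 0.3, 0, -0.785], [-0.89, 0.3, 0, -0.785], [-0.89, 0.3, 0, -0.785], [-0.89, 0.3, 0, -0.785], [-0.89, 0.3, 0, -0.785]])

```text
time_s: 43.72
tcp_pos: [0.6328, 0.0827, 0.2311]
ee_rot: [[0.998, -0.068, -0.001], [-0.068, -0.998, -0.0], [-0.001, 0.001, -1.0]]
wrist_force: [-0.2, -0.9, 0.1]
gripper_width: 0.689
```

```bash
python3 go.py .633 .081 .144 -3.7;  python3 - <<'E'
from h import *
crop(capture("scene"),225,175,140,125,4.7,"s9",1.7)
E
```

```text
[0.6328 0.0827 0.2311] yaw -3.93 shift [0.004 0.014 0.726] turn -0.002 F [-0.2 -0.9  0.1] M [-0.    0.    0.04] w 60.0
```

View pics/s9.png

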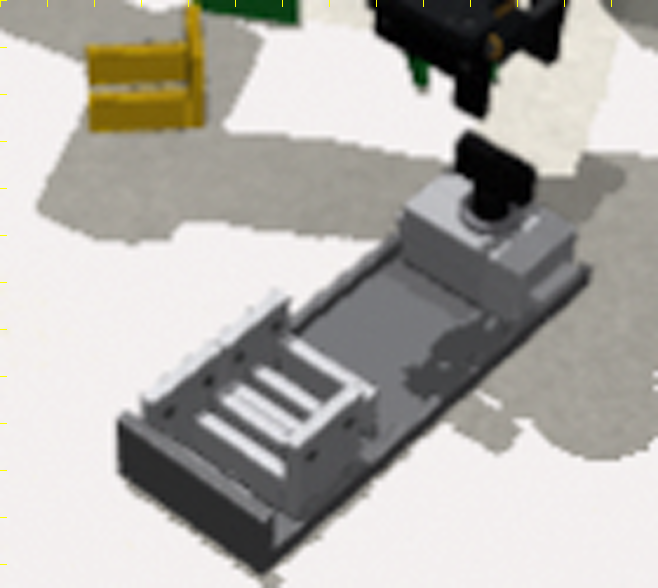

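All three brackets interlock: both near-side backs are in line and the far back is opposite them, with legs alternating. I grip the bar a little higher this time (TCP z 0.150), so that the tips clear the round stem that probably gave the 22 mm reading.

Call:
drive_tool(series=[[0.004, 0.014, 0.3, 0], [0.004, 0.014, 0.55, 0], [0.004, 0.014, 0.676, 0], [0.004, 0.014, 0.676, 0], [0.004, 0.014, 0.676, 0]])

```text
time_s: 44.4
tcp_pos: [0.6341, 0.0825, 0.152]
ee_rot: [[0.998, -0.066, 0.002], [-0.066, -0.998, 0.0], [0.002, -0.001, -1.0]]
wrist_force: [-0.2, 0.2, 0.0]
gripper_width: 0.692
```

Call:
drive_tool(series=[[0, 0, 0, 0], [0, 0, 0, 0], [0, 0, 0, 0], [0, 0, 0, 0], [0, 0, 0, 0], [0, 0, 0, 0], [0, 0, 0, 0], [0, 0, 0, 0]], fingers=0)

```text
time_s: 45.4
tcp_pos: [0.6332, 0.0823, 0.1506]
ee_rot: [[0.998, -0.066, -0.0], [-0.066, -0.998, -0.0], [-0.0, 0.0, -1.0]]
wrist_force: [-0.1, -1.5, -0.1]
gripper_width: 0.162
```

```bash
python3 go.py .6251 -.038 .15 -3.7
```

```text
[0.6332 0.0823 0.1506] yaw -3.78 shift [-1.000e-03  1.005e+00  5.000e-03] turn -0.001 F [-0.1 -1.5 -0.1] M [-0.26  0.03 -0.06] w 14.1
```

The opening reads 14.1 mm, so the grip is truly on the bar. I slide the stop up.

Call:
drive_tool(series=[[0, 0.1, 0, 0], [0, 0.2, 0, 0], [0, 0.3, 0, 0], [0, 0.4, 0, 0], [0, 0.5, 0, 0], [0, 0.6, 0, 0], [0, 0.7, 0, 0], [0, 0.8, 0, 0], [0, 0.9, 0, 0], [0, 0.9, 0, 0]])

```text
time_s: 46.65
tcp_pos: [0.6256, -0.027, 0.1506]
ee_rot: [[0.998, -0.067, -0.001], [-0.067, -0.998, -0.001], [-0.001, 0.001, -1.0]]
wrist_force: [-2.9, -0.1, 2.6]
gripper_width: 0.153
```

Call:
drive_tool(series=[[0, 0.02, 0, 0], [0, 0.04, 0, 0], [0, 0.05, 0, 0], [0, 0.05, 0, 0], [0, 0.05, 0, 0]])

```text
time_s: 47.28
tcp_pos: [0.6253, -0.0312, 0.1506]
ee_rot: [[0.998, -0.065, -0.001], [-0.065, -0.998, -0.0], [-0.001, 0.0, -1.0]]
wrist_force: [-4.3, 2.1, 3.6]
gripper_width: 0.159
```

Call:
drive_tool(series=[[0, 0.02, 0, 0], [0, 0.04, 0, 0], [0, 0.04, 0, 0], [0, 0.04, 0, 0]])

```text
time_s: 47.78
tcp_pos: [0.625, -0.0362, 0.1506]
ee_rot: [[0.998, -0.066, -0.001], [-0.066, -0.998, -0.0], [-0.001, 0.0, -1.0]]
wrist_force: [-5.4, 0.7, 3.6]
gripper_width: 0.159
```

Call:
drive_tool(series=[[-0.008, 0.01, 0, 0], [-0.008, 0.02, 0, 0], [-0.008, 0.02, 0, 0], [-0.008, 0.02, 0, 0]])

```text
time_s: 48.28
tcp_pos: [0.6246, -0.0385, 0.1506]
ee_rot: [[0.998, -0.066, 0.001], [-0.066, -0.998, 0.0], [0.001, -0.0, -1.0]]
wrist_force: [-2.2, 0.8, 0.8]
gripper_width: 0.157
```

Call:
drive_tool(series=[[0, 0.01, 0, 0], [0, 0.015, 0, 0], [0, 0.015, 0, 0], [0, 0.015, 0, 0]])

```text
time_s: 48.78
tcp_pos: [0.6245, -0.0403, 0.1506]
ee_rot: [[0.998, -0.066, 0.001], [-0.066, -0.998, 0.0], [0.001, -0.0, -1.0]]
wrist_force: [-0.1, 1.8, 0.5]
gripper_width: 0.16
```

Call:
drive_tool(series=[[0, 0.01, 0, 0], [0, 0.015, 0, 0], [0, 0.015, 0, 0], [0, 0.015, 0, 0]])

```text
time_s: 49.28
tcp_pos: [0.6244, -0.0408, 0.1506]
ee_rot: [[0.998, -0.066, 0.001], [-0.066, -0.998, 0.002], [0.001, -0.002, -1.0]]
wrist_force: [-0.1, 5.6, -0.0]
gripper_width: 0.158
```

```bash
python3 go.py .6251 -.038 .15 -3.7; python3 - <<'E'
from h import *
crop(capture("top"),250,140,110,70,6,"t10",1.7)
E
```

```text
[ 0.6244 -0.0408  0.1506] yaw -3.76 shift [ 0.004 -0.024  0.005] turn -0.0 F [-0.1  5.6 -0. ] M [ 1.84  0.31 -0.1 ] w 13.8
```

View pics/t10.png

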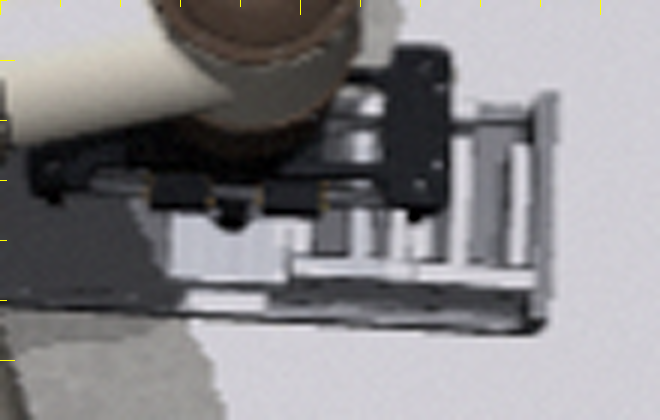

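The row is closed up against the stop (contact 5.6 N; expected face position about 0.12 m). I keep a light push on and turn clockwise to tight.

Call:
drive_tool(series=[[0, 0.008, 0, 0], [0, 0.008, 0, 0.08], [0, 0.008, 0, 0.16], [0, 0.008, 0, 0.24], [0, 0.008, 0, 0.32], [0, 0.008, 0, 0.4], [0, 0.008, 0, 0.48], [0, 0.008, 0, 0.56], [0, 0.008, 0, 0.64], [0, 0.008, 0, 0.68]])

```text
time_s: 50.58
tcp_pos: [0.6235, -0.0419, 0.1507]
ee_rot: [[0.143, -0.99, -0.001], [-0.99, -0.143, 0.001], [-0.001, 0.001, -1.0]]
wrist_force: [-3.9, 6.4, 1.7]
gripper_width: 0.159
```

Call:
drive_tool(series=[[0, 0, 0, 0.01], [0, 0, 0, 0.02], [0, 0, 0, 0.03], [0, 0, 0, 0.03], [0, 0, 0, 0.03]])

```text
time_s: 51.2
tcp_pos: [0.6235, -0.0419, 0.1507]
ee_rot: [[0.087, -0.996, -0.001], [-0.996, -0.087, 0.001], [-0.001, 0.001, -1.0]]
wrist_force: [-3.1, 6.3, 1.7]
gripper_width: 0.157
```

```bash
python3 go.py .6251 -.038 .15 -83.9
```

```text
[ 0.6235 -0.0419  0.1507] yaw -85.0 shift [-0.032 -0.016  0.006] turn -0.01 F [-3.1  6.3  1.7] M [1.94 0.88 0.29] w 13.7
```

Call:
drive_tool(series=[[0, 0, 0, 0.01], [0, 0, 0, 0.025], [0, 0, 0, 0.025], [0, 0, 0, 0.025]])

```text
time_s: 51.7
tcp_pos: [0.6235, -0.0422, 0.1507]
ee_rot: [[0.039, -0.999, -0.001], [-0.999, -0.039, 0.0], [-0.0, 0.001, -1.0]]
wrist_force: [-2.8, 5.1, 1.5]
gripper_width: 0.164
```

```bash
python3 go.py .6251 -.038 .15 -83.9
```

```text
[ 0.6235 -0.0422  0.1507] yaw -87.79 shift [-0.034 -0.014  0.006] turn -0.034 F [-2.8  5.1  1.5] M [1.65 0.78 0.67] w 14.3
```

The moment rose from 0.29 to 0.67 N m with no further free turn, so the knob is at its end stop. I release, lift away and check.

Call:
drive_tool(series=[[0, 0, 0, 0], [0, 0, 0, 0], [0, 0, 0, 0], [0, 0, 0, 0], [0, 0, -0.3, 0], [0, 0, -0.7, 0], [0, 0, -1, 0], [0, 0, -1, 0], [0, 0, -1, 0]], fingers=50)

```text
time_s: 52.82
tcp_pos: [0.6235, -0.0431, 0.27]
ee_rot: [[0.035, -0.999, -0.001], [-0.999, -0.035, 0.0], [-0.0, 0.001, -1.0]]
wrist_force: [0.2, 0.3, -0.6]
gripper_width: 0.578
```

Call:
drive_tool(series=[[-1, 0, 0, 0], [-1, 0, 0, 0], [-1, 0, 0, 0], [-1, 0, 0, 0]])

```text
time_s: 53.32
tcp_pos: [0.6193, 0.077, 0.2691]
ee_rot: [[0.036, -0.999, -0.003], [-0.999, -0.036, -0.001], [0.001, 0.003, -1.0]]
wrist_force: [0.4, -1.1, -0.4]
gripper_width: 0.573
```

Call:
drive_tool(series=[[-1, 0, 0, 0], [-1, 0, 0, 0], [-1, 0, 0, 0], [-1, 0, 0, 0], [-1, 0, 0, 0]])

```text
time_s: 53.95
tcp_pos: [0.6158, 0.1951, 0.2705]
ee_rot: [[0.033, -0.999, -0.001], [-0.999, -0.033, -0.0], [0.0, 0.001, -1.0]]
wrist_force: [-0.3, -0.4, -0.1]
gripper_width: 0.575
```

```bash
python3 go.py .6251 -.038 .15 -83.9;python3 - <<'E'
from h import *
crop(capture("top"),240,140,120,70,6,"a",1.6);crop(capture("scene"),230,200,120,100,6,"b",1.6)
im=np.vstack([cv2.imread("pics/a.png"),cv2.imread("pics/b.png")]); cv2.imwrite("pics/f.png",cv2.resize(im,None,fx=.58,fy=.58,interpolation=cv2.INTER_AREA))
E
```

```text
[0.6158 0.1951 0.2705] yaw -88.12 shift [ 1.943 -0.015  1.005] turn -0.037 F [-0.3 -0.4 -0.1] M [ 0.1  -0.09  0.  ] w 50.0
```

View pics/f.png

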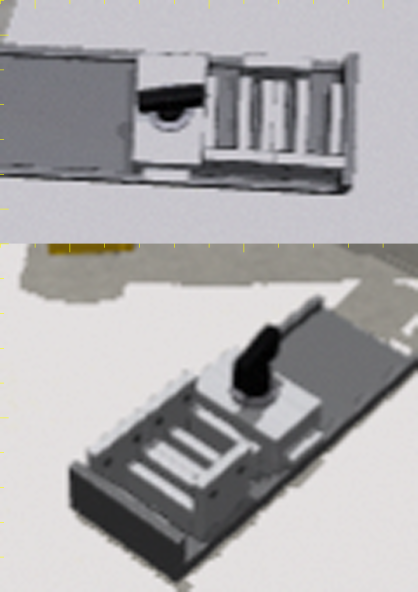

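The final views show the row interlocked and the stop's face against the last bracket. The knob bar is along the tray at the same slant it had when tight at the start. I hand in.

```bash
python3 -c "
from station import order; print(order.finish_job())"
```

```text
the job is handed in; nothing more can be done
None
```

The job is done and handed in at about 54 s of the 210 s allowed. I loosened the clamp and slid the stop back, then packed all three grey brackets in one interlocking row from the end wall. Two backs stand along the near side and one along the far side. I then slid the stop up to about 5.6 N of contact and turned the knob clockwise to its end stop, where the moment rose to 0.67 N m.

**Last checks:** both final views show the row compact, the stop's face against the last bracket and the bar back at its tight angle. I did not move near the bottles, the beaker or the look-alikes, but I took no final picture of them.

**Disagreements along the way:**
- **Camera offset:** top-view x positions read about 3 mm short of what contact showed.
- **First knob grip:** it read 22 mm instead of 14 mm, probably because the fingertips were on the stem. The knob still turned loose, and the higher second grip read 14 mm.
- **Third bracket:** it landed on the far lip once, with about 30 N at the wrist. I raised it, moved it inwards and lowered it to the floor. I did not measure how much, if any, it slipped in the grip.

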